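# Bring a pump's flywheel just past its resistance hump and set the brake

## Robot

A 6-joint arm with a two-finger parallel gripper is mounted at the origin on the work surface. World frame = base frame: x ahead of the robot, y to its left, z up, the work surface at z = 0. Lengths are in m, angles in degrees, forces in N, time in s.
With the tool pointing down it reaches from about 0.35 to 0.875 m from the base axis. Payload 15.5 kg.
Tool frame: the origin (TCP) lies between the finger pads; the fingertips stand robot.tip_reach ahead of it and the grasp point (between the pads) lies 5 mm behind it (robot.tip_reach is the distance from the TCP to the fingertips, in m); z points along the fingers, y is the direction in which the jaws open and shut (so a half turn about z gives the same grasp; the last joint's range is limited). The gripper opens to 85 mm and grips with 20 to 120 N. Pads are 22 mm wide; open, the fingers measure 114 mm over their backs; the gripper's body (76 mm by 85 mm) begins 54 mm behind the grasp point. The pads swing forward as they close: fully open they stand 13 mm farther back than shut.
Start: joints at [-81.389, 28.281, 77.091, -0, 74.628, -5.472], TCP at [0.152, -0.606, 0.245] pointing down, gripper open.
Joint ranges: [-166.48, 166.48], [-47.26, 123.95], [12.59, 153.08], [-70.14, 250.14], [6.76, 159.57], [-176.63, 176.63]. Speed limits (degrees/s): [108.29, 108.29, 147.25, 172.46, 172.46, 172.46].

## Interface

Orientations are given as [roll, pitch, yaw] about the fixed x, y, z axes, in that order (R = Rz(yaw) Ry(pitch) Rx(roll)).
In Python, from workcell import robot, capture, get_calibration gives the robot as it stands. Calls block until the motion is done:
- robot.move_ptp(position, orientation): joint-space move of the TCP to a pose.
- robot.servo_line(position, orientation=None, v=0.15, f_stop=None): straight line of the TCP; orientation=None keeps the orientation; v is the mean speed in m/s. With f_stop (N) it stops when the force on the tool has changed by that much, and returns True; else False.
- robot.movej(angles): joint-space move.
- robot.set_gripper(opening, strength=None): opening from 0.0 (shut) to 1.0 (fully open); strength is the grip in N (None keeps the last); returns when the fingers have stopped.
- robot.hold(seconds).
- robot.inverse_kinematics(position, orientation): joint angles nearest the present ones, or None.
- robot.sense(): the state.
- capture(name): name is "scene" or "side" or "wrist"; returns (picture, depth): 384x512x3 uint8, blue, green, red; 384x512 float32, m along the optical axis (not along the pixel's ray), 0 where there is no reading.
- get_calibration(name): a dict with "fovy" (degrees; the focal length in pixels is half the picture's height over the tangent of half this angle, whatever the lens; pixels are square), "cx", "cy" (the principal point, pixels), "k1" (the pictures are not rectified: a ray, as slopes to the right and down, at radius r is drawn at 1 + k1 r^2 times it, then the intrinsics apply), "view" (4x4, takes a point from world to camera coordinates); the wrist camera has in their place "hand_eye" (4x4, takes a point from camera to tool coordinates, whose origin is the TCP and whose axes are the flange's). Camera axes: x right, y up, looking along -z (the intrinsics and any distortion apply to the point x, -y, -z); pixel columns grow to the right and rows downward; lengths in m; the calibration is good to about 2 mm. A picture is of the moment at which its call begins: read the wrist's pose just before it. get_calibration takes no time and is no camera call.
A pose or a line that the arm cannot do raises robot.MotionError and nothing moves.
- robot.finish_job(): hands the job in, once; it reports no verdict.
The state is a dict: "time": time; "joint_pos": joint angles; "qd": joint speeds; "joint_torque": joint torques, N m; "tool_pos": TCP position; "tcp_rot": TCP orientation; "wrist_force": force on the tool from outside, world axes, zero at the start; "ft_torque": the same for the moment, N m; "gripper_width": opening from 0.0 (shut) to 1.0 (fully open).
Only numpy, scipy, OpenCV 4.12 (cv2) and the standard library are available. Lean on these libraries where they do the work, as an engineer would, in place of code of your own. Each camera call takes 0.05 s, during which the arm holds its last target.

## Task

Turn the compressor's flywheel slowly counter-clockwise (seen from above) by its crank grip until you feel the resistance rise to a peak, carry on just past it until the wheel has gone plainly lighter to turn than it was at the start, and stop right there without running on. Then let go and press the black brake plunger gently down until its pad bears on the wheel, and leave both so. Do not disturb the spray bottle, the loose gear or the spanner.

Things in the scene. Friction and masses are not known exactly. Their poses are not given: they have to be found in the camera images.
- pump: the compressor pump bolted to the bench: dark base plate 260 x 190 mm, cast grey crankcase with an upright shaft, finned cylinder lying along its own +x with a head block and two brass ports, flywheel on top. Origin on the bench under the shaft. Out of sight inside, a lobe on the shaft (lobe_nose, 30 mm from the shaft) lifts a sprung roller that lies at the pump's +x; how the lobe sits to the crank grip differs each time and is not reported, so it is found by feel
- wheel_centre (a point): middle of the flywheel's top face, on the upright shaft, 130 mm above the bench. The flywheel is a flat steel disc, 200 mm across (212 mm over its teeth), 18 mm thick, with a 52 mm wide hub standing 10 mm above its face and a 24 mm shaft end 10 mm higher; it turns about the vertical
- wheel (a joint): flywheel angle (rad), growing counter-clockwise from above, free from -0.6 to 4.0; stays where left. Tangential force at the grip, moving slowly: 4.5 N all round except one hump 40 to 150 deg on from the start: climbs over 15 deg to a peak of 8 N, 4.5 N at 20 deg past the peak, under 1.5 N from 32 to 47 past it, 4.5 N from 56 on. Read at rest after small pushes: 1 to 2 N less
- crank_grip (a point): half-way up the crank grip: an upright black round sleeve, 22 mm thick and 50 mm tall, its top 62 mm and its foot 7 mm above the wheel's face (this point is 34 mm above the face), 72 mm from the shaft. The sleeve spins freely on its pin, so a gripper can carry it round without turning
- brake_top (a point): centre of the top of the brake plunger: black round cap 34 mm wide, 10 mm thick, its top 198 mm above the bench when up, in a dark steel bracket beside the wheel, 85 mm from the shaft, 150 degrees counter-clockwise from the pump's +x. Pushes straight down with about 5 N
- brake (a joint): travel of the brake plunger (m): 0 up, growing as it goes down; the pad meets the wheel's face at 0.012; it stays where it is left
- sprayer: bystander: clear spray bottle with an orange head, 74 mm wide, 207 mm tall; origin at the centre of its foot
- gear: bystander: loose steel gear lying flat, 106 mm across, 32 mm tall; origin at the centre of its underside
- spanner: bystander: steel spanner lying flat; origin under its middle

How it is judged:
By the outcome, as a careful person would: the job done as asked, in the order asked, and still so for the second after the job is handed in, with the robot touching nothing.
It also fails if it takes over 72 s, if anything falls off the work surface, if the arm or the gripper's body presses on something with over 40 N, if the wrist force passes 120 N, or if a joint passes its speed limit or range.

## Working session

There is one attempt and no reset: what is moved stays moved. The work goes in short steps, each a Python script; the robot and the scene stay as the last script left them, time stands still between calls to the robot, and variables do not carry over. Pictures are saved under pics/ and viewed, and the job is handed in when it is done.

```bash
ls; mkdir -p pics; python3 - <<'E'
from workcell import robot, capture, get_calibration
import cv2, numpy as np
print(robot.sense(), robot.tip_reach)
for n in ["scene","side","wrist"]:
    p,d=capture(n); cv2.imwrite(f"pics/{n}0.png",p); np.save(f"pics/{n}0.npy",d); print(n,get_calibration(n))
E
```

```text
pics
{'time': 0.0, 'joint_pos': array([-8.13899111e+01,  2.83133716e+01,  7.71269207e+01,  3.22169454e-05,
        7.46284193e+01, -5.47107929e+00]), 'qd': array([ 0.01287659, -0.03001511,  0.07506539,  0.03355193,  0.03379071,
       -0.04561798]), 'joint_torque': array([-8.60119297e-03, -8.82181692e+01, -3.83873355e+01, -4.16359935e-04,
        1.03382533e-02, -5.29029535e-06]), 'tool_pos': array([ 0.1520194 , -0.60588006,  0.2447179 ]), 'tcp_rot': array([-1.79931604e+02, -6.58210371e-03,  1.40811557e+01]), 'wrist_force': array([ 0.43827299, -0.04690848,  0.61147653]), 'ft_torque': array([ 0.00471585,  0.02712209, -0.02029243]), 'gripper_width': 1.0012850278780998} 0.014
scene {'fovy': 54.703752074976336, 'cx': 252.61019431714803, 'cy': 193.42657862281294, 'k1': -0.07682415259894512, 'view': array([[ 0.75143832,  0.65974957,  0.00842302, -0.33439218],
       [-0.51562598,  0.57922444,  0.63137064,  0.11638146],
       [ 0.4116677 , -0.47877922,  0.77543547, -1.41351554],
       [ 0.        ,  0.        ,  0.        ,  1.        ]])}
side {'fovy': 55.632832040240075, 'cx': 255.9356150326134, 'cy': 190.08331384638234, 'k1': -0.07291033508283928, 'view': array([[-0.98664155, -0.16169067,  0.01986403,  0.41322962],
       [ 0.11055484, -0.57502097,  0.81063463, -0.15378294],
       [-0.11964982,  0.80200188,  0.58521527, -1.17431373],
       [ 0.        ,  0.        ,  0.        ,  1.        ]])}
wrist {'fovy': 59.121277109251146, 'cx': 256.90762453266666, 'cy': 191.51082545098467, 'k1': 0.002033724330684135, 'hand_eye': array([[ 4.55806566e-04,  9.48967232e-01,  3.15374358e-01,
         8.08139850e-02],
       [ 9.99999242e-01, -7.19604648e-05, -1.22875588e-03,
         1.82510955e-04],
       [-1.14335458e-03,  3.15374679e-01, -9.48966546e-01,
        -1.29204524e-01],
       [ 0.00000000e+00,  0.00000000e+00,  0.00000000e+00,
         1.00000000e+00]])}
```

View pics/scene0.png

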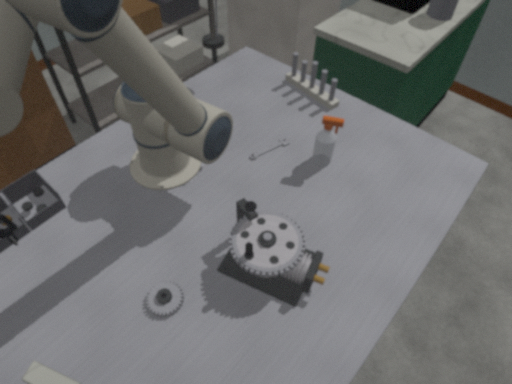

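View pics/side0.png

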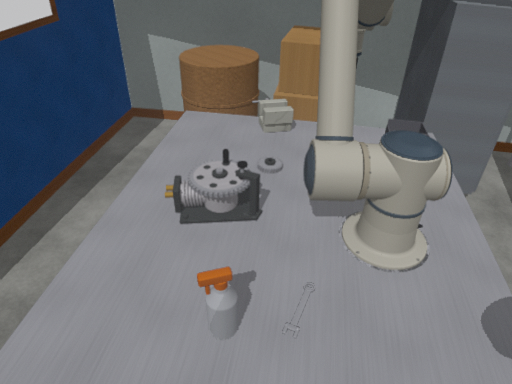

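View pics/wrist0.png

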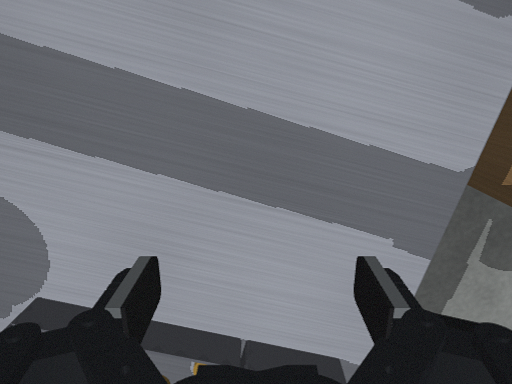

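Scene: wheel hub is near (267,238), crank grip near (249,250), brake cap near (251,206). In the side view the hub is near (220,173), grip near (226,157), brake cap near (242,165). I'll zoom in on both.

```bash
cat > h.py <<'E'
import numpy as np, cv2
from workcell import robot, capture, get_calibration
from scipy.spatial.transform import Rotation as R
def intr(c): return 192/np.tan(np.radians(c['fovy']/2))
def view(c,pose=None):
    if 'view' in c: return c['view']
    T=np.eye(4); T[:3,:3]=R.from_euler('xyz',pose[1],degrees=True).as_matrix(); T[:3,3]=pose[0]
    return np.linalg.inv(T@c['hand_eye'])
def proj(n,P,pose=None):
    c=get_calibration(n); V=view(c,pose); P=np.atleast_2d(P); q=P@V[:3,:3].T+V[:3,3]
    s=np.c_[q[:,0],-q[:,1]]/-q[:,2:3]; r2=(s**2).sum(1,keepdims=True)
    return s*(1+c['k1']*r2)*intr(c)+[c['cx'],c['cy']]
def ray(n,uv,pose=None):
    c=get_calibration(n); V=view(c,pose); f=intr(c)
    s0=(np.atleast_2d(uv)-[c['cx'],c['cy']])/f; s=s0.copy()
    for _ in range(20): s=s0/(1+c['k1']*(s**2).sum(1,keepdims=True))
    d=np.c_[s[:,0],-s[:,1],-np.ones(len(s))]
    return -V[:3,:3].T@V[:3,3], d@V[:3,:3]
def pts(n,uv,z,pose=None):
    o,d=ray(n,uv,pose); return o+d*((z-o[2])/d[:,2:3])
def cloud(n,D,pose=None):
    v,u=np.mgrid[:384,:512]; o,d=ray(n,np.c_[u.ravel(),v.ravel()],pose)
    return (o+d*D.reshape(-1,1)).reshape(384,512,3)
def tri(obs):
    A=np.zeros((3,3));b=np.zeros(3)
    for n,uv,p in obs:
        o,d=ray(n,uv,p); d=d[0]/np.linalg.norm(d[0]); M=np.eye(3)-np.outer(d,d); A+=M;b+=M@o
    return np.linalg.solve(A,b)
E
python3 - <<'E'
from h import *
a=cv2.imread('pics/scene0.png')[180:310,200:340]; cv2.imwrite('pics/sc.png',cv2.resize(a,None,fx=5,fy=4.6*1,interpolation=cv2.INTER_CUBIC))
a=cv2.imread('pics/side0.png')[140:230,155:275]; cv2.imwrite('pics/si.png',cv2.resize(a,None,fx=6,fy=6,interpolation=cv2.INTER_CUBIC))
for n in ['scene','side']:
    D=np.load(f'pics/{n}0.npy'); C=cloud(n,D)
    for uv in ([(267,234),(249,247),(251,206),(280,240)] if n=='scene' else [(220,172),(226,152),(242,165),(220,180)]): print(n,uv,C[uv[1],uv[0]].round(3))
    m=(abs(C[...,2]-.130)<.003)&(D>0)&(np.hypot(C[...,0]-.46,C[...,1]+.2)<.5)
    P=C[m]; print(len(P), P.mean(0), P.min(0),P.max(0))
print(tri([('scene',(267,234),None),('side',(220,172),None)]))
E
```

```text
scene (267, 234) [ 0.556 -0.067  0.152]
scene (249, 247) [ 0.56  -0.147  0.186]
scene (251, 206) [ 0.481 -0.051  0.2  ]
scene (280, 240) [ 0.589 -0.048  0.132]
2727 [ 0.55932854 -0.0760276   0.13082337] [-0.02364697 -0.68217515  0.1270235 ] [0.66797316 0.03614114 0.13299857]
side (220, 172) [ 0.553 -0.062  0.144]
side (226, 152) [ 0.547 -0.132  0.182]
side (242, 165) [ 0.474 -0.041  0.194]
side (220, 180) [ 0.548 -0.041  0.127]
940 [ 0.54430708 -0.05037695  0.12856835] [ 0.04153657 -0.16985869  0.12700757] [0.66133343 0.07288655 0.13296594]
[ 0.55277609 -0.06294064  0.14375956]
```

View pics/sc.png

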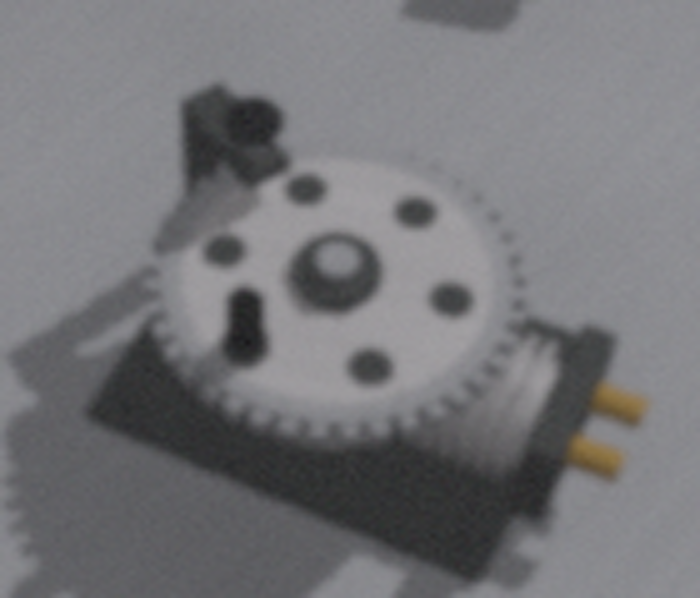

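View pics/si.png

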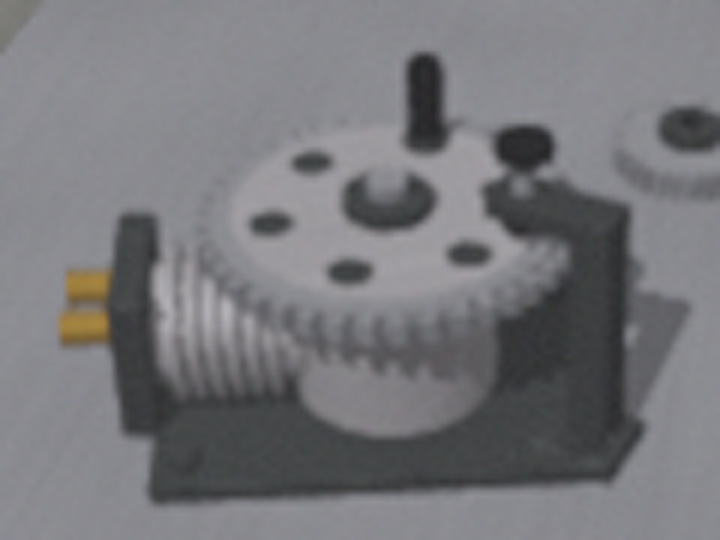

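```bash
python3 - <<'E'
from h import *
for i,p in enumerate([(0.52,-.11,.37),(0.52,-.02,.37)]):
    robot.move_ptp(p,[180,0,0]); s=robot.sense(); P,D=capture('wrist')
    cv2.imwrite(f'pics/w{i+1}.png',P); np.savez(f'pics/w{i+1}.npz',D=D,pos=s['tool_pos'],rot=s['tcp_rot'])
    print(s['time'],s['tool_pos'],s['tcp_rot'],s['wrist_force'],s['joint_pos'])
E
```

```text
2.4 [ 0.51991095 -0.11065129  0.3697765 ] [ 1.79998014e+02  2.03356209e-02 -4.29991823e-02] [0.89641697 0.03508627 0.21093936] [-1.84475508e+01  1.47907023e+01  7.89227056e+01 -8.32229005e-03
  8.63052605e+01  7.15959857e+01]
2.9 [ 0.51998881 -0.01951485  0.36997885] [1.79990290e+02 1.30187787e-03 7.40449033e-02] [-0.22669245  0.13082266  0.69870507] [-8.72011080e+00  1.37566200e+01  8.03311296e+01 -9.81994064e-03
  8.59120525e+01  8.12065442e+01]
```

View pics/w1.png

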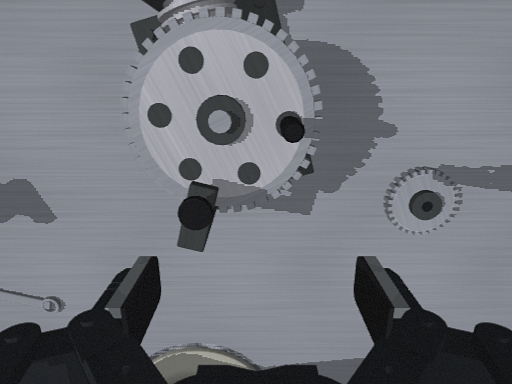

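View pics/w2.png

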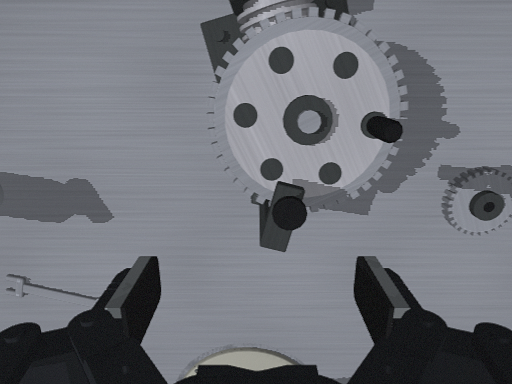

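Both wrist views are clear. View 1 has the shaft end at about (219,122), the grip top at (292,129) and the brake cap at (195,212). View 2 has them at about (310,121), (391,130) and (290,212). I'll refine these by segmentation.

```bash
python3 - <<'E'
from h import *
obs={}
for i in (1,2):
    P=cv2.imread(f'pics/w{i}.png'); z=np.load(f'pics/w{i}.npz'); pose=(z['pos'],z['rot']); C=cloud('wrist',z['D'],pose)
    g=P.max(2)
    def seg(mask,uv):
        n,l,st,ce=cv2.connectedComponentsWithStats(mask.astype(np.uint8)); k=np.argmin([np.hypot(*(c-uv)) if st[j,4]>40 and j else 1e9 for j,c in enumerate(ce)])
        return ce[k],st[k]
    v,u=np.mgrid[:384,:512]
    near=np.hypot(C[...,0]-.55,C[...,1]+.06)<.2
    Z=C[...,2]
    # brake top & grip top by depth; centroid in image
    for nm,lo,hi,uv in [('brake',.19,.206,(195 if i==1 else 290,212)),('grip',.185,.2,(292 if i==1 else 391,129)),('shaft',.144,.156,(219 if i==1 else 310,122)),('hub',.135,.144,(219 if i==1 else 310,122))]:
        m=(Z>lo)&(Z<hi)&near
        c,s=seg(m,uv); print(i,nm,c.round(1),s, C[int(c[1]+.5),int(c[0]+.5)].round(4)); obs.setdefault(nm,[]).append(('wrist',c,pose))
    m=near&(abs(Z-.130)<.004); q=C[m]; 
    # teeth outline: minenclosing circle
    (cx,cy),r=cv2.minEnclosingCircle(q[np.hypot(q[:,0]-.55,q[:,1]+.06)<.115][:,:2].astype(np.float32)); print('wheel circ',cx,cy,r,q[:,2].mean())
    cv2.imwrite(f'pics/w{i}c.png',cv2.resize(P[90:260,150:420],None,fx=2.9,fy=2.9,interpolation=cv2.INTER_CUBIC))
for nm,o in obs.items(): print(nm,tri(o).round(4))
# cylinder direction: base plate points / bolt holes later
E
```

```text
1 brake [194.7 212.6] [177 196  36  34 956] [ 0.4794 -0.0521  0.1985]
1 grip [292.9 131.5] [283 121  20  21 304] [ 0.5548 -0.1443  0.188 ]
1 shaft [219.1 121. ] [208 109  24  25 433] [ 0.5603 -0.0728  0.1496]
1 hub [220.4 119.2] [ 196   95   49   50 1502] [ 0.5626 -0.0742  0.1523]
wheel circ 0.5531141757965088 -0.0642782598733902 0.11224573105573654 0.13064248407107648
2 brake [288.6 212.6] [271 196  36  34 948] [ 0.4795 -0.0509  0.1988]
2 grip [391.5 131.7] [381 122  21  20 312] [ 0.5551 -0.1429  0.1878]
2 shaft [308.2 121.1] [297 109  24  25 436] [ 0.5604 -0.0723  0.1487]
2 hub [306.6 119.2] [ 283   95   49   50 1504] [ 0.5626 -0.0709  0.1507]
wheel circ 0.5510799288749695 -0.06146040931344032 0.11413147300481796 0.130773225002796
brake [ 0.478  -0.051   0.1942]
grip [ 0.5548 -0.1445  0.1848]
shaft [ 0.5601 -0.0727  0.1477]
hub [ 0.5606 -0.0728  0.1351]
```

View pics/w2c.png

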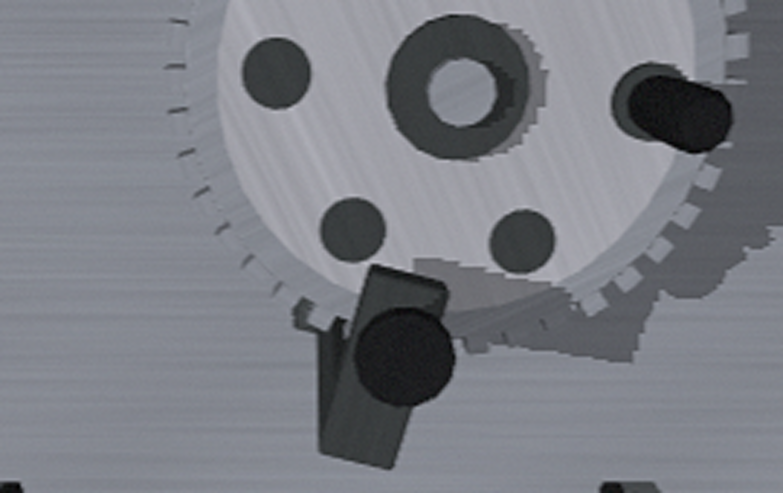

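```bash
cat >> h.py <<'E'
C0=np.array([.5603,-.0727]); RG=.072; ZG=.170
def rdg(n=6,dt=.02):
    a=[]
    for _ in range(n):
        robot.hold(dt); s=robot.sense(); a.append(np.r_[s['tool_pos'],s['wrist_force']])
    a=np.array(a); return s['time'],a[:,:3].mean(0),a[:,3:].mean(0),a[:,3:].std(0)
E
python3 - <<'E'
from h import *
phi=-94.4; g=np.array([.5548,-.1444])
o=[180,0,phi+90]
robot.set_gripper(.6,50)
robot.move_ptp([*g,.26],o); 
print(rdg())
robot.servo_line([*g,ZG],o,v=.1,f_stop=8)
t,p,f,sd=rdg(); print(t,p,f,sd)
np.save('bias.npy',f)
robot.set_gripper(.0,50); t,p,f,sd=rdg(); print(t,p,f,sd,robot.sense()['gripper_width'])
P,D=capture('wrist'); cv2.imwrite('pics/w3.png',P)
P,D=capture('side'); cv2.imwrite('pics/s3.png',cv2.resize(P[90:240,130:330],None,fx=4,fy=4))
E
```

```text
(4.2, array([ 0.55522082, -0.1434595 ,  0.26139086]), array([0.22830652, 0.23380387, 0.45042444]), array([0.43698187, 0.62098635, 0.4549324 ]))
5.35 [ 0.55516237 -0.14451517  0.1706499 ] [ 0.04217199 -0.233238    0.02612723] [0.75203518 0.36468378 0.43462733]
5.8333 [ 0.55493681 -0.14431677  0.17042971] [-1.03143907  1.62706347  5.54067231] [0.58130049 0.38411694 0.60694627] 0.23595168435617414
```

View pics/s3.png

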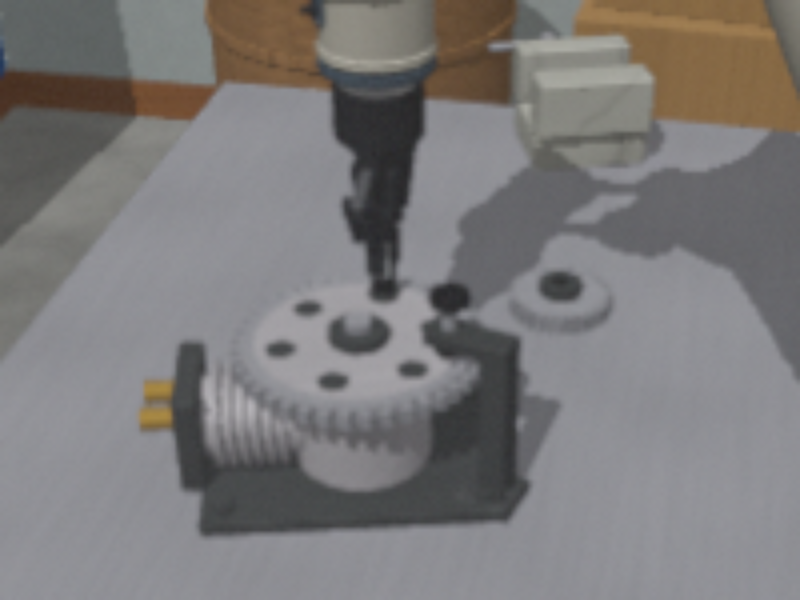

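View pics/w3.png

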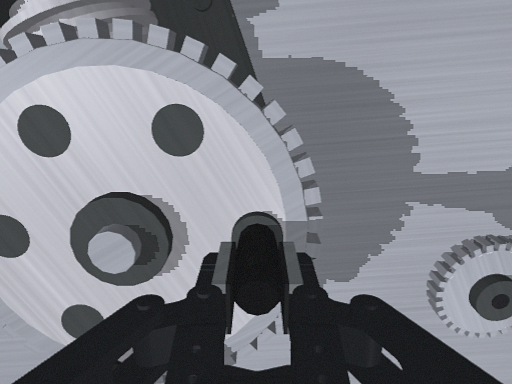

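```bash
cat >> h.py <<'E'
B=None
def turn(a0,a1,step,r=RG,v=.03,phi0=-94.4,stop=None):
    b=np.load('bias.npy'); rows=[]
    a=a0
    while a<a1-1e-6:
        a=min(a+step,a1); ph=np.radians(phi0+a); rad=np.array([np.cos(ph),np.sin(ph)]); tan=np.array([-rad[1],rad[0]])
        robot.servo_line([*(C0+r*rad),ZG],[180,0,phi0+a+90],v=v)
        t,p,f,sd=rdg(5,.02); f=f-b; d=p[:2]-C0
        act=np.degrees(np.arctan2(d[1],d[0]))-phi0
        ft=-f[:2]@tan; fr=f[:2]@rad
        rows.append((a,act,ft,fr,f[2],t)); print(f"{a:6.1f} act {act:6.2f} r {np.hypot(*d)*1e3:5.1f} Ft {ft:5.2f} Fr {fr:5.2f} Fz {f[2]:5.2f} t {t:.2f}")
        if np.hypot(ft,fr)>20: print('HIGH');break
        if stop and stop(rows): print('stop');break
    with open('log.txt','a') as fo:
        for x in rows: fo.write(' '.join(f'{y:.3f}' for y in x)+'\n')
E
python3 - <<'E'
from h import *
turn(0,24,4)
E
```

```text
4.0 act   4.18 r  71.8 Ft  0.18 Fr -2.41 Fz  5.47 t 6.33
   8.0 act   8.18 r  71.8 Ft  0.47 Fr -2.96 Fz  5.56 t 6.73
  12.0 act  12.18 r  71.8 Ft -0.13 Fr -3.67 Fz  5.81 t 7.13
  16.0 act  16.17 r  71.8 Ft -0.04 Fr -3.45 Fz  5.76 t 7.53
  20.0 act  20.16 r  71.8 Ft -0.03 Fr -3.34 Fz  5.76 t 7.93
  24.0 act  24.15 r  71.8 Ft  0.09 Fr -3.67 Fz  6.24 t 8.33
```

```bash
python3 - <<'E'
from h import *
P,D=capture('wrist'); cv2.imwrite('pics/w4.png',P); print(robot.sense()['gripper_width'])
P,D=capture('scene'); cv2.imwrite('pics/s4.png',cv2.resize(P[150:310,180:340],None,fx=3.7,fy=3.7))
E
```

```text
0.23091582565506075
```

View pics/w4.png

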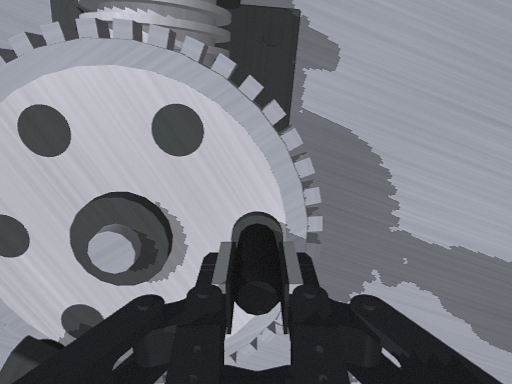

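View pics/s4.png

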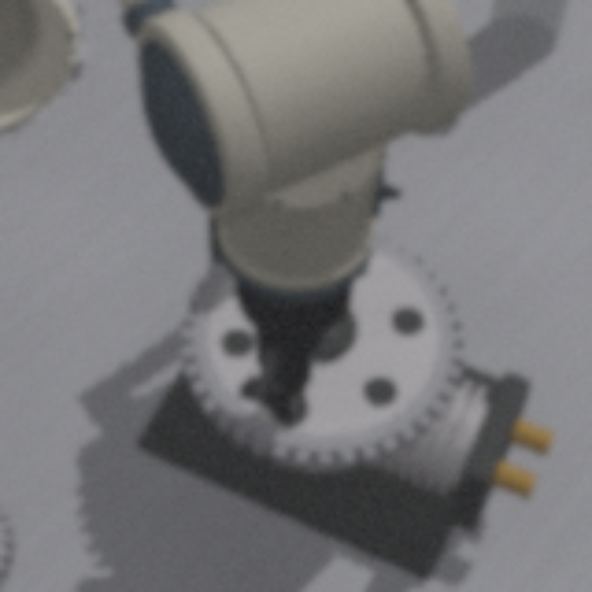

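The wheel does follow: the wrist view is unchanged relative to the wheel, and the arm is about 24° on. The at-rest tangential reading is near zero, so I'll try slow, small pushes and read straight after each one.

```bash
python3 - <<'E'
from h import *
b=np.load('bias.npy'); phi0=-94.4
for a in (25,26,27):
    ph=np.radians(phi0+a); rad=np.array([np.cos(ph),np.sin(ph)]); tan=np.array([-rad[1],rad[0]])
    t0=robot.sense()['time']
    robot.servo_line([*(C0+RG*rad),ZG],[180,0,phi0+a+90],v=.01)
    o=[]
    for k in range(8):
        s=robot.sense(); d=s['tool_pos'][:2]-C0; f=s['wrist_force']-b
        o.append((round(s['time']-t0,3),round(np.degrees(np.arctan2(d[1],d[0]))-phi0,2),round(-f[:2]@tan,2),round(f[:2]@rad,2),round(s['ft_torque'][2],3)))
        robot.hold(.01)
    print(a,o)
E
```

```text
25 [(0.275, np.float64(24.88), np.float64(2.09), np.float64(-3.03), np.float64(-0.06)), (0.283, np.float64(24.88), np.float64(3.09), np.float64(-4.36), np.float64(-0.008)), (0.292, np.float64(24.89), np.float64(1.38), np.float64(-3.62), np.float64(0.061)), (0.3, np.float64(24.9), np.float64(2.22), np.float64(-3.94), np.float64(-0.012)), (0.308, np.float64(24.89), np.float64(2.09), np.float64(-2.94), np.float64(-0.021)), (0.317, np.float64(24.9), np.float64(2.72), np.float64(-2.89), np.float64(-0.029)), (0.325, np.float64(24.89), np.float64(2.92), np.float64(-3.34), np.float64(0.059)), (0.333, np.float64(24.9), np.float64(2.93), np.float64(-2.88), np.float64(-0.002))]
26 [(0.275, np.float64(25.84), np.float64(2.95), np.float64(-3.37), np.float64(0.05)), (0.283, np.float64(25.84), np.float64(3.13), np.float64(-3.7), np.float64(-0.066)), (0.292, np.float64(25.84), np.float64(3.14), np.float64(-2.83), np.float64(0.009)), (0.3, np.float64(25.83), np.float64(2.51), np.float64(-3.12), np.float64(-0.046)), (0.308, np.float64(25.83), np.float64(3.53), np.float64(-2.49), np.float64(-0.013)), (
[... 224 characters left out ...]
3.22), np.float64(-0.034))]
27 [(0.275, np.float64(26.84), np.float64(3.43), np.float64(-3.76), np.float64(-0.009)), (0.283, np.float64(26.82), np.float64(3.38), np.float64(-3.42), np.float64(0.027)), (0.292, np.float64(26.8), np.float64(2.31), np.float64(-3.42), np.float64(-0.039)), (0.3, np.float64(26.83), np.float64(2.62), np.float64(-3.5), np.float64(0.018)), (0.308, np.float64(26.82), np.float64(4.13), np.float64(-3.42), np.float64(-0.004)), (0.317, np.float64(26.83), np.float64(3.72), np.float64(-3.66), np.float64(0.039)), (0.325, np.float64(26.83), np.float64(2.85), np.float64(-3.32), np.float64(0.03)), (0.333, np.float64(26.81), np.float64(3.05), np.float64(-2.2), np.float64(0.004))]
```

Small slow pushes give about 2.9 N at rest, which matches 4.5 N minus the 1–2 N loss. I'll continue in 2° steps at 0.01 m/s.

```bash
sed -i 's/rdg(5,.02); f=f-b/rdg(6,.008); f=f-b/' h.py; python3 - <<'E'
from h import *
turn(27,51,2,v=.01)
E
```

```text
29.0 act  28.85 r  71.7 Ft  2.61 Fr -3.18 Fz  7.26 t 9.91
  31.0 act  30.85 r  71.7 Ft  2.79 Fr -3.57 Fz  7.36 t 10.36
  33.0 act  32.85 r  71.7 Ft  2.56 Fr -3.63 Fz  7.54 t 10.81
  35.0 act  34.84 r  71.7 Ft  2.82 Fr -3.34 Fz  7.15 t 11.26
  37.0 act  36.84 r  71.7 Ft  2.98 Fr -3.38 Fz  7.00 t 11.71
  39.0 act  38.83 r  71.7 Ft  2.71 Fr -3.51 Fz  8.05 t 12.16
  41.0 act  40.84 r  71.7 Ft  2.60 Fr -3.50 Fz  7.28 t 12.61
  43.0 act  42.83 r  71.7 Ft  2.51 Fr -3.74 Fz  7.39 t 13.06
  45.0 act  44.83 r  71.7 Ft  2.58 Fr -3.85 Fz  7.46 t 13.51
  47.0 act  46.83 r  71.7 Ft  2.83 Fr -3.61 Fz  7.84 t 13.96
  49.0 act  48.83 r  71.7 Ft  2.72 Fr -3.73 Fz  7.67 t 14.41
  51.0 act  50.82 r  71.7 Ft  2.82 Fr -3.81 Fz  7.46 t 14.86
```

```bash
python3 - <<'E'
from h import *
turn(51,111,2,v=.01,stop=lambda r: len(r)>2 and r[-1][2]<r[-2][2]-.4 and max(x[2] for x in r)>4.8)
E
```

```text
53.0 act  52.82 r  71.7 Ft  2.52 Fr -3.79 Fz  7.62 t 15.31
  55.0 act  54.81 r  71.7 Ft  2.73 Fr -3.76 Fz  7.32 t 15.76
  57.0 act  56.81 r  71.7 Ft  2.49 Fr -3.89 Fz  7.21 t 16.21
  59.0 act  58.81 r  71.7 Ft  2.45 Fr -3.79 Fz  7.41 t 16.66
  61.0 act  60.81 r  71.7 Ft  2.53 Fr -4.00 Fz  7.03 t 17.11
  63.0 act  62.79 r  71.8 Ft  2.60 Fr -3.56 Fz  7.29 t 17.56
  65.0 act  64.79 r  71.7 Ft  2.77 Fr -3.75 Fz  7.22 t 18.01
  67.0 act  66.79 r  71.8 Ft  2.60 Fr -3.92 Fz  6.97 t 18.46
  69.0 act  68.78 r  71.8 Ft  2.55 Fr -3.88 Fz  7.06 t 18.91
  71.0 act  70.77 r  71.8 Ft  2.54 Fr -3.85 Fz  6.64 t 19.36
  73.0 act  72.75 r  71.8 Ft  2.51 Fr -3.90 Fz  7.19 t 19.81
  75.0 act  74.66 r  71.8 Ft  3.34 Fr -3.67 Fz  7.16 t 20.26
  77.0 act  76.56 r  71.8 Ft  4.77 Fr -3.54 Fz  7.19 t 20.71
  79.0 act  78.49 r  71.8 Ft  4.99 Fr -3.67 Fz  7.22 t 21.16
  81.0 act  80.42 r  71.8 Ft  5.79 Fr -3.82 Fz  6.79 t 21.61
  83.0 act  82.38 r  71.8 Ft  6.07 Fr -4.19 Fz  6.92 t 22.06
  85.0 act  84.34 r  71.8 Ft  6.25 Fr -3.90 Fz  6.06 t 22.51
  87.0 act  86.32 r  71.8 Ft  6.92 Fr -3.85 Fz  6.54 t 22.96
  89.0 act  88.31 r  71.8 Ft  6.52 Fr -3.95 Fz  6.42 t 23.41
  91.0 act  90.30 r  71.8 Ft  6.91 Fr -4.18 Fz  5.89 t 23.86
  93.0 act  92.31 r  71.8 Ft  6.69 Fr -3.92 Fz  6.02 t 24.31
  95.0 act  94.32 r  71.8 Ft  6.15 Fr -3.28 Fz  5.62 t 24.76
stop
```

```bash
python3 - <<'E'
from h import *
turn(95,119,2,v=.01,stop=lambda r: r[-1][2]<.3)
E
```

```text
97.0 act  96.35 r  71.8 Ft  5.89 Fr -3.92 Fz  5.38 t 25.21
  99.0 act  98.39 r  71.8 Ft  5.21 Fr -3.49 Fz  5.70 t 25.66
 101.0 act 100.41 r  71.9 Ft  5.07 Fr -3.36 Fz  5.50 t 26.11
 103.0 act 102.46 r  71.9 Ft  4.21 Fr -3.12 Fz  4.95 t 26.56
 105.0 act 104.51 r  71.9 Ft  3.97 Fr -3.73 Fz  5.21 t 27.01
 107.0 act 106.55 r  71.9 Ft  3.35 Fr -3.23 Fz  5.08 t 27.46
 109.0 act 108.61 r  71.9 Ft  3.21 Fr -3.50 Fz  5.58 t 27.91
 111.0 act 110.68 r  71.9 Ft  2.37 Fr -3.45 Fz  5.77 t 28.36
 113.0 act 112.73 r  71.9 Ft  1.67 Fr -3.12 Fz  5.60 t 28.81
 115.0 act 114.78 r  71.9 Ft  1.48 Fr -3.03 Fz  5.74 t 29.26
 117.0 act 116.82 r  71.9 Ft  0.95 Fr -2.96 Fz  5.95 t 29.71
 119.0 act 118.87 r  71.9 Ft  0.04 Fr -2.92 Fz  5.94 t 30.16
stop
```

Peak is at about 89–90°, and the reading falls back to its starting level at about 110°, i.e. peak + 20. The light zone should therefore be about 122–136°, so I'll go on to 126.5°.

```bash
python3 - <<'E'
from h import *
turn(119,126.5,1.5,v=.008)
s=robot.sense(); print(s['joint_pos'])
P,D=capture('wrist'); cv2.imwrite('pics/w5.png',P)
E
```

```text
120.5 act 120.36 r  71.9 Ft  0.23 Fr -2.60 Fz  5.86 t 30.59
 122.0 act 121.87 r  71.9 Ft -0.09 Fr -2.49 Fz  5.82 t 31.02
 123.5 act 123.39 r  71.9 Ft -0.28 Fr -2.52 Fz  5.78 t 31.46
 125.0 act 124.91 r  72.0 Ft -0.63 Fr -2.29 Fz  5.95 t 31.89
 126.5 act 126.40 r  72.0 Ft -0.50 Fr -2.29 Fz  5.76 t 32.33
[-8.67445160e+00  3.24337111e+01  8.24216703e+01 -1.28049095e-02
  6.51223721e+01 -4.07683433e+01]
```

View pics/w5.png

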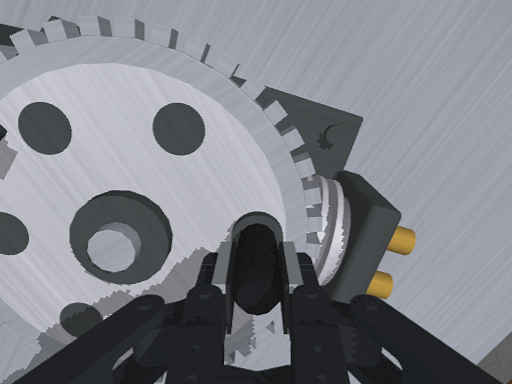

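```bash
python3 - <<'E'
from h import *
robot.set_gripper(.6,20)
t,p,f,sd=rdg(); print(t,p,f)
robot.servo_line([p[0],p[1],.27],v=.1)
robot.set_gripper(0,40)
robot.move_ptp([.479,-.0515,.24],[180,0,90])
t,p,f,sd=rdg(8,.01); print(t,p,f,robot.sense()['gripper_width']); np.save('bias2.npy',f)
P,D=capture('scene'); cv2.imwrite('pics/s6.png',cv2.resize(P[150:310,180:340],None,fx=3.7,fy=3.7))
P,D=capture('side'); cv2.imwrite('pics/s6b.png',cv2.resize(P[90:240,130:330],None,fx=4,fy=4))
s=robot.sense(); P,D=capture('wrist'); cv2.imwrite('pics/w6.png',P); np.savez('pics/w6.npz',D=D,pos=s['tool_pos'],rot=s['tcp_rot'])
E
```

```text
32.8833 [ 0.62129521 -0.03440902  0.16993841] [-0.09844599  0.16525951  0.26898861]
35.275 [ 0.47968348 -0.05165524  0.2404309 ] [ 0.42314626 -0.01868947  0.13052452] 0.0028017093974276553
```

View pics/s6b.png

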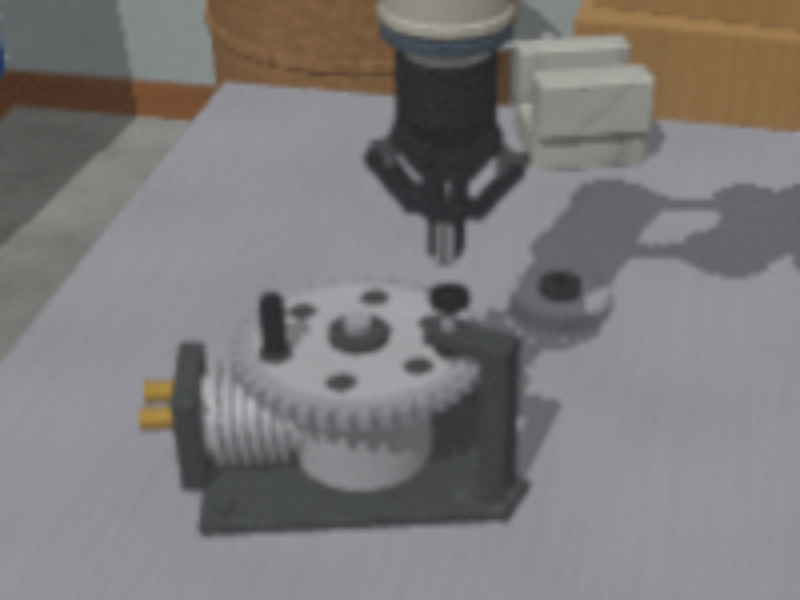

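View pics/w6.png

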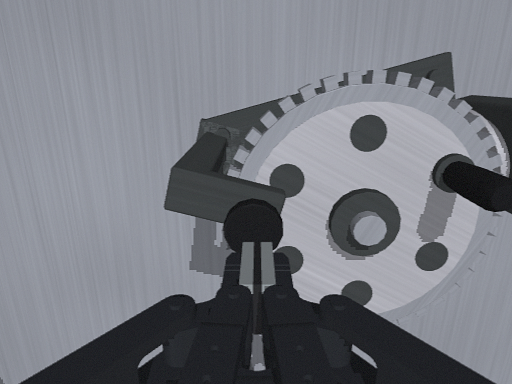

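View pics/s6.png

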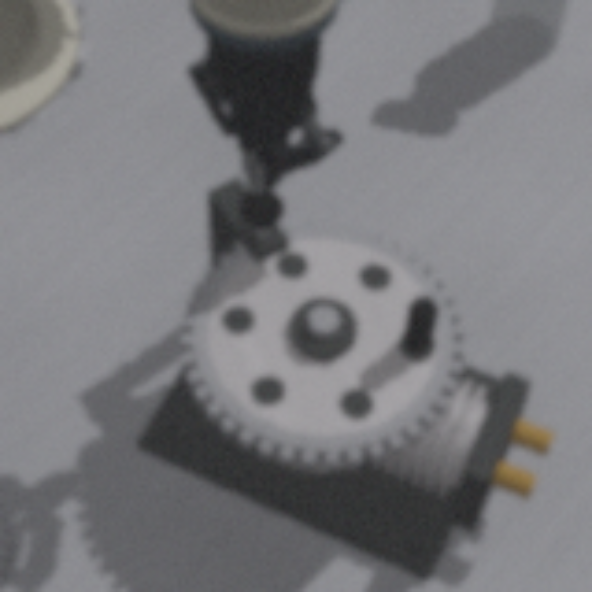

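The released grip has stayed put, and the closed fingertips are above the brake cap (cap at about (253,226) in the wrist view). Next is the gentle press, in small steps.

```bash
python3 - <<'E'
from h import *
b=np.load('bias2.npy'); x,y=.479,-.0515
hit=robot.servo_line([x,y,.203],v=.02,f_stop=3)
t,p,f,sd=rdg(6,.01); print(hit,t,p,(f-b).round(2)); zc=p[2]
z=zc
while z>zc-.016:
    z-=.001 if z>zc-.010 else .0005
    robot.servo_line([x,y,z],v=.008)
    t,p,f,sd=rdg(5,.008); f=f-b; print(f"{(zc-z)*1e3:.1f} act {(zc-p[2])*1e3:.2f} F {f.round(2)} t {t:.2f}")
    if f[2]>9: break
E
```

```text
True 36.7833 [ 0.47870098 -0.0514426   0.21081784] [-0.52 -0.03 -0.02]
1.0 act 1.05 F [-0.35 -0.46 -0.19] t 37.12
2.0 act 2.02 F [-0.18  0.19  0.48] t 37.44
3.0 act 3.04 F [ 0.08 -0.42  0.81] t 37.76
4.0 act 4.06 F [ 0.28 -0.1   0.61] t 38.08
5.0 act 5.07 F [-0.04 -0.28  0.79] t 38.39
6.0 act 6.09 F [ 0.22 -0.23  0.36] t 38.71
7.0 act 7.08 F [ 0.21 -0.01  0.68] t 39.02
8.0 act 8.08 F [-0.02 -0.36  0.36] t 39.34
9.0 act 9.09 F [-0.23 -0.06  0.84] t 39.66
10.0 act 10.07 F [-0.72  0.05  0.33] t 39.98
10.5 act 10.53 F [-0.64  0.12  1.86] t 40.27
11.0 act 10.84 F [-2.26  0.39  6.26] t 40.56
11.5 act 10.94 F [-4.35  0.85 15.43] t 40.85
```

The pad met the wheel with a firm rise: 0.3 → 15 N at about 11 mm after first contact, tip height ≈0.186 m. Now I'll lift off and check.

```bash
python3 - <<'E'
from h import *
robot.servo_line([.479,-.0515,.30],v=.1)
robot.move_ptp([.52,-.02,.37],[180,0,0])
s=robot.sense(); P,D=capture('wrist'); cv2.imwrite('pics/w7.png',P); pose=(s['tool_pos'],s['tcp_rot']); C=cloud('wrist',D,pose)
print(s['time'])
Z=C[...,2]; near=np.hypot(C[...,0]-.55,C[...,1]+.06)<.2
for nm,xy,zz in [('brake',(.479,-.0515),.186),('grip',(.6213,-.0344),.19)]:
    u,v=proj('wrist',[[*xy,zz]],pose)[0]; m=(Z>.17)&near; n,l,st,ce=cv2.connectedComponentsWithStats(m.astype(np.uint8))
    k=l[int(v),int(u)]; print(nm,(u,v),C[int(v),int(u)],ce[k],st[k],np.median(Z[max(0,int(v)-4):int(v)+5,int(u)-4:int(u)+5]))
    c=pts('wrist',[ce[k]],zz,pose)[0]; print(c, np.degrees(np.arctan2(c[1]-C0[1],c[0]-C0[0]))+94.4)
P,D=capture('scene'); cv2.imwrite('pics/s7.png',P)
P,D=capture('side'); cv2.imwrite('pics/s7b.png',cv2.resize(P[90:240,130:330],None,fx=4,fy=4))
E
```

```text
43.525
brake (np.float64(287.9884419203154), np.float64(208.50921504730061)) [ 0.47986404 -0.05042362  0.18683795] [287.12219731 208.06278027] [270 192  35  33 892] 0.1868379517273968
[ 0.47947285 -0.05062782  0.186     ] 259.1261354001556
grip (np.float64(273.3320586561311), np.float64(53.3370073625091)) [ 0.62165877 -0.03417814  0.18859174] [273.16666667  54.32386364] [261  41  25  28 528] 0.18780251151000948
[ 0.62052465 -0.03427296  0.19      ] 126.94038419141917
```

View pics/w7.png

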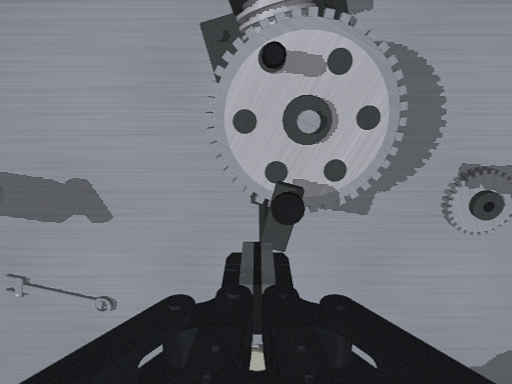

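View pics/s7.png

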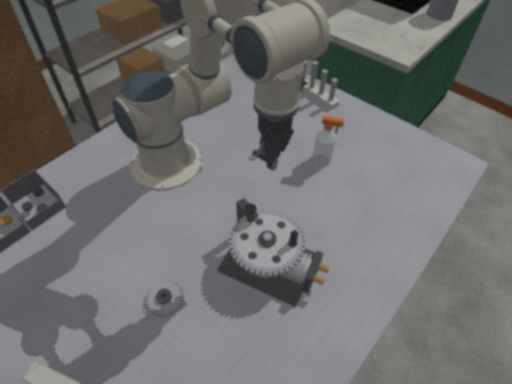

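View pics/s7b.png

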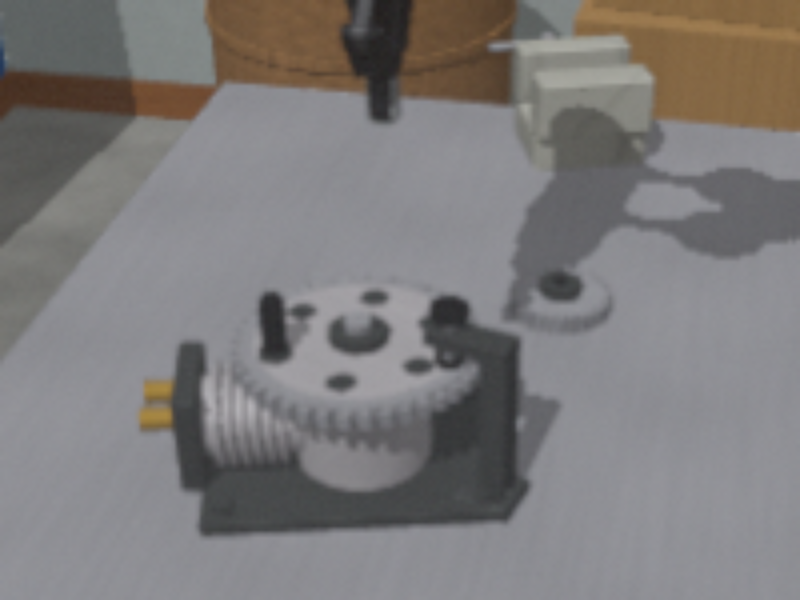

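The cap dropped from 0.1986 to 0.1868 m (≈12 mm) and the wheel is still at about 127°. The bystanders haven't moved, and the arm is clear.

```bash
python3 - <<'E'
from h import *
robot.hold(.2); print(robot.finish_job())
E
```

```text
the job is handed in; nothing more can be done
None
```

The job is done and handed in at about 44 s of the 72 s allowed. I turned the flywheel counter-clockwise past its peak, let go, and pressed the brake plunger down onto the wheel.

**Wheel:** I carried the crank grip round in small steps.
- **Start:** the at-rest reading was about 2.7 N.
- **Peak:** it rose from about 74° and peaked at roughly 6.8 N near 89–90°.
- **After the peak:** it was back to the starting level at about 110°, and at or just below zero from about 122°.
- **Stop:** I stopped at 126.5°, about 37° past the peak. After letting go, the camera measured about 127°.

**Brake:** I pressed with closed fingertips until the force rose sharply to about 15 N. The cap's height then measured 0.187 m against 0.1986 m at the start, so about 12 mm of travel, and it stayed there after I lifted off.

**Bystanders:** the gear and spanner look unmoved in the last wrist and scene pictures, and the spray bottle in the scene picture. The arm was clear of everything.

**Readings that disagreed:**
- The first 24° was done in larger, faster steps and read about 0 N, because the force relaxed before I read it. I switched to slow, small pushes, and all the force values above come from those.
- The plunger read under 1 N at rest on the way down, where about 5 N was stated. I take that to be the same relaxation effect.

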